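Set the bench timer's thumbwheel to four

ROBOT

A 6-joint arm with a two-finger parallel gripper is mounted at the origin on a cart in front of the work surface, level with it; the furniture and walls round the work are solid. World frame = base frame: x ahead of the robot, y to its left, z up, the work surface at z = 0. Lengths are in m, angles in rad, forces in N, time in s.
With the tool pointing down it reaches from about 0.35 to 0.775 m from the base axis. Payload 7.3 kg.
Tool frame: the origin (TCP) lies at the centre of the arm's flange, where the gripper is bolted on; the fingertips stand 178 mm ahead of it and the grasp point (between the pads) lies 159 mm ahead of it; z points along the fingers, y is the line along which they close (so a half turn about z gives the same grasp; the last joint's range is limited). The gripper opens to 92 mm and grips with 3 to 60 N. Pads are 19 mm wide; open, the fingers measure 130 mm over their backs; the gripper's body (75 mm by 190 mm) begins 47 mm behind the grasp point.
Start: joints at [-1.33, 0.342, 1.524, -0, 1.275, -0.146], TCP at [0.198, -0.486, 0.405] pointing down, gripper open.
Joint ranges: [-2.53, 2.53], [-0.77, 2.02], [0.04, 2.7], [-1, 4.14], [0.28, 2.66], [-3.11, 3.11]. Speed limits (rad/s): [2.57, 2.57, 3.14, 3.14, 3.14, 3.14].

INTERFACE

Orientations are given as [roll, pitch, yaw] about the fixed x, y, z axes, in that order (R = Rz(yaw) Ry(pitch) Rx(roll)).
In Python, from cell import telemetry, vision, ticket gives the robot as it stands.
- The arm moves only by the shell command python3 -m crank 'ROWS' [FORCE]. ROWS is JSON, a list of rows, each a list of 5 numbers: the gripper command: -1 is shut, 1 is fully open, values between are in proportion, then the shift along the tool's x, y, z in mm, then the turn about the tool's z in rad. In form: [[fingers, dx, dy, dz, roll], ...]. A call has 1 to 12 rows; each row is the pose to reach, as a shift and turn from the pose commanded when the call began, along the tool's axes at that moment; what a row does not reach only later rows make up. A row lasts 1/12 s, in which the tool goes at most 41.7 mm and 7.16 degrees, less where a joint would pass 70% of its speed; a pose out of reach is approached as far as the arm can. A call with a gripper value outside its range is refused whole. The fingers move at their own pace and stop on an object; FORCE is the grip in N (left out, the last holds). Time passes only in rows, so rows that repeat a pose let the fingers close. It gives the time, the measured TCP pose, the force, the opening and the grip force at its end, in the units of the state.
- telemetry.observe(): the state, without advancing time (a new reading comes with each control period).
- vision.read_camera(name): name is "scene" or "side" or "wrist"; returns (picture, depth): 480x640x3 uint8, red, green, blue; 480x640 float32, m along the optical axis (not along the pixel's ray), 0 where there is no reading.
- vision.get_calibration(name): a dict with "camera_matrix" (3x3 intrinsics, pixels), "dist" ([k1, k2, p1, p2, k3] as OpenCV has them; the pictures are not rectified), "rvec" (rotation vector, rad) and "tvec" (3), from world to camera coordinates, as OpenCV has them. Camera axes: x right, y down, z forward; pixel columns grow to the right and rows downward; lengths in m; the calibration is good to about 2 mm. A picture is of the moment at which its call begins: read the wrist's pose just before it. get_calibration takes no time and is no camera call; for the wrist camera it gives the pose at the moment of the call.
- ticket.hand_in(): hands the job in; it is judged then, once.
The state is a dict: "time": time; "qpos": joint angles; "qvel": joint speeds; "joint_efforts": joint torques, N m; "tool_pos": TCP position; "tool_rot": TCP orientation; "contact_force": force on the tool from outside, world axes, zero at the start; "torque": the same for the moment, N m; "opening": finger opening in m; "grip_force": force on a finger pad.
Only numpy, scipy, OpenCV 4.12 (cv2) and the standard library are available. Lean on these libraries where they do the work, as an engineer would, in place of code of your own. Each camera call takes 0.05 s, during which the arm holds its last target. There are 200 camera calls.

TASK

Two small grey timer boxes stand on the worktop, each with a ribbed black thumbwheel in its top. On the box with the broad wheel, set the time for the next polishing run to four: roll the wheel away from the robot, rib by rib, until the face with four dots is uppermost, in line with the two little steel pointers beside the wheel. Do not turn the narrow wheel of the other box.

Things in the scene. Friction and masses are not known exactly. Their poses are not given: they have to be found in the camera images.
- broad_timer: Box to be set: grey housing 112 (x) x 84 (y) x 64 mm high, fixed. Origin: centre of its underside; z up, x away from the robot (yaw within 20 degrees), y along the wheel's axle. Its black wheel, 42 mm wide, sticks out of the top: axle 48 mm above the origin, round core of 30 mm radius, six ribs 6 mm thick, full width, out to 44 mm radius. The faces between the ribs carry 1 to 6 white dots.
- broad_wheel (a joint): Broad wheel's angle, rad; grows as its top rolls away (+x); stops at 0 and 5.24. 0: one-dot face exactly uppermost; each 1.047 (60 degrees) more brings up one dot more: four at 3.142. Starts at 0.1 to 1.4. Ribs stand at value + 30 degrees + multiples of 60 from the top, towards +x. Light friction (0.05 N m), no clicks or spring: stays where left. A shut fingertip pushed against a rib turns it.
- narrow_timer: The other box, to be left alone: 112 x 60 x 64 mm, fixed; wheel of the same radius but only 18 mm wide; origin and axes likewise. The two boxes may stand in either place. On both, two steel pointer ridges (4 x 7 mm, up to 72 mm above the worktop) stand beside the wheel at x = 0, 8.5 mm off its sides; the face in line with them is the uppermost one.
- narrow_wheel (a joint): Narrow wheel's angle, rad, same meaning; starts at about 2.09 (three dots uppermost) and must stay there.

How it is judged:
On the way:
1. the broad wheel has been rolled on to about three dots or beyond (value of joint broad_wheel above 1.8 rad), for 0.1 s.
At the end, for the whole second after the job is handed in: The broad wheel rests with its four-dot face uppermost, within 0.25 rad (14 degrees), and the narrow wheel still shows three dots, within 0.25 rad (value of joint broad_wheel between 2.892 and 3.392 rad and velocity of joint broad_wheel between -0.05 and 0.05 rad/s and value of joint narrow_wheel between 1.84 and 2.34 rad); the robot touches nothing.
It fails at once if the narrow wheel is turned away from three dots (by more than 0.25 rad) (value of joint narrow_wheel below 1.84 rad or value of joint narrow_wheel above 2.34 rad).
It also fails if it takes over 35 s, if anything falls off the work surface, if the arm or the gripper's body presses on something with over 40 N, if the wrist force passes 120 N, or if a joint passes its speed limit or range.

## Working session

There is one attempt and no reset: what is moved stays moved. The work goes in short steps, Python scripts to look and compute and a shell command to move; the robot and the scene stay as the last step left them, time stands still between calls to the robot, and variables do not carry over. Pictures are saved under pics/ and viewed, at most 10 in all, crops included, and the job is handed in when it is done.

```bash
mkdir -p pics; ls
python3 - <<'E'
from cell import telemetry, vision
import cv2,numpy as np
print(telemetry.observe())
for n in ["scene","side"]:
    p,d=vision.read_camera(n); cv2.imwrite(f"pics/{n}0.png",p[:,:,::-1]); np.save(f"pics/{n}0.npy",d)
    c=vision.get_calibration(n); print(n,c)
E
```

```text
pics
{'time': 0.0, 'qpos': array([-1.33000200e+00,  3.42753842e-01,  1.52501023e+00, -2.14588230e-05,
        1.27537479e+00, -1.45969483e-01]), 'qvel': array([-0.00216188,  0.00020893, -0.00116883,  0.00030411,  0.00111363,
        0.00081383]), 'joint_efforts': array([ 1.23516391e-03, -4.31244707e+01, -2.44215649e+01,  7.17649539e-02,
        5.59275644e-02, -1.46168359e-04]), 'tool_pos': array([ 0.19802911, -0.48608471,  0.40403096]), 'tool_rot': array([-3.14005991e+00, -2.04596444e-04,  3.86769912e-01]), 'contact_force': array([ 0.07802094, -1.19151003,  0.39082388]), 'torque': array([-0.02617518,  0.03074775, -0.02693832]), 'grip_force': 0.0, 'opening': 0.09146525946869995}
scene {'camera_matrix': array([[449.99808355,   0.        , 322.79887384],
       [  0.        , 449.99808355, 238.26196001],
       [  0.        ,   0.        ,   1.        ]]), 'dist': array([-0.0922243,  0.       ,  0.       ,  0.       ,  0.       ]), 'rvec': array([ 1.80164338, -0.9734479 ,  0.61477463]), 'tvec': array([-0.51046259,  0.16220678,  0.6133815 ])}
side {'camera_matrix': array([[613.958944  ,   0.        , 324.20696392],
       [  0.        , 613.958944  , 233.41919617],
       [  0.        ,   0.        ,   1.        ]]), 'dist': array([0.040884, 0.      , 0.      , 0.      , 0.      ]), 'rvec': array([ 0.06262656, -2.55942157,  1.8141876 ]), 'tvec': array([0.52288572, 0.17480194, 0.59095704])}
```

View pics/scene0.png

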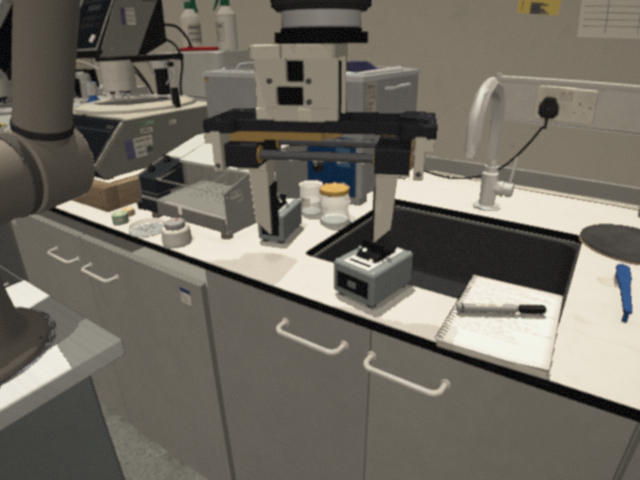

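View pics/side0.png

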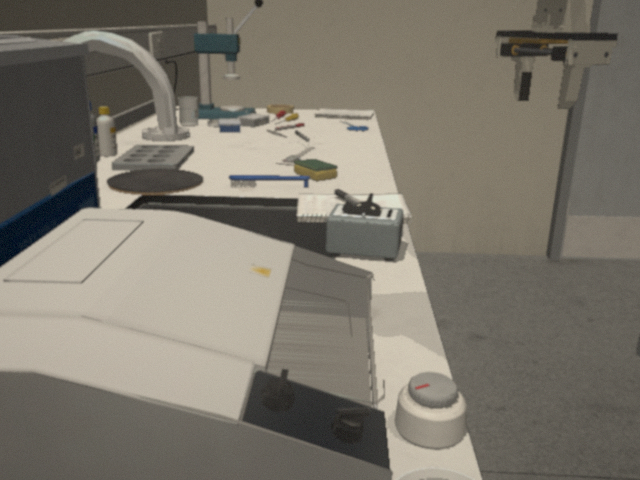

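The scene picture shows one box at (372,272) that looks broad and another at (280,220), half hidden by the gripper. The side picture shows one box at (365,228). Next I back-project the depth and look for tops at z = 64 mm.

```bash
cat > h.py <<'E'
import cv2,numpy as np
def cloud(d,c):
    R=cv2.Rodrigues(c["rvec"])[0]; v,u=np.mgrid[0:480,0:640]
    n=cv2.undistortPoints(np.stack([u,v],-1).reshape(-1,1,2).astype(np.float64),c["camera_matrix"],c["dist"]).reshape(480,640,2)
    P=np.dstack([n*d[...,None],d]); W=(P-np.asarray(c["tvec"]).ravel())@R
    W[d==0]=np.nan; return W
E
python3 - <<'E'
from h import *
from cell import vision
for n,rois in [("scene",[(330,238,415,310),(258,190,305,245)]),("side",[(320,185,410,262)])]:
    W=cloud(np.load(f"pics/{n}0.npy"),vision.get_calibration(n))
    for a,b,c,d in rois:
        P=W[b:d,a:c].reshape(-1,3); 
        T=P[(abs(P[:,2]-.064)<.004)&(np.hypot(P[:,0],P[:,1])<1)]
        print(n,len(T),T.min(0),T.max(0))
        (cx,sz,an)=cv2.minAreaRect(T[:,:2].astype(np.float32)*1000); print(cx,sz,an)
        H=P[(P[:,2]>.07)&(P[:,2]<.1)]
        if len(H): print("wheel",len(H),np.nanmedian(H,0),H.min(0),H.max(0))
E
```

```text
scene 1031 [ 0.4090549  -0.44981635  0.06000477] [ 0.51932308 -0.35371373  0.06796844]
(469.91888427734375, -401.21380615234375) (82.28880310058594, 112.58602905273438) 80.8204345703125
wheel 477 [ 0.46449248 -0.40499869  0.07500054] [ 0.44950643 -0.42900168  0.07000305] [ 0.50694846 -0.37023323  0.09128219]
scene 239 [ 0.52847796 -0.15951039  0.06004732] [ 0.69592216 -0.05357636  0.06779232]
(613.1141357421875, -124.52486419677734) (173.4976806640625, 63.6175651550293) 39.83598327636719
wheel 92 [ 0.58912958 -0.12081459  0.0773128 ] [ 0.55651165 -0.13306514  0.07042242] [ 0.59952722 -0.10414332  0.08607753]
side 924 [ 0.41452168 -0.45228376  0.06002579] [ 0.53332476 -0.35094821  0.06799245]
(473.61407470703125, -399.26324462890625) (87.65925598144531, 111.39680480957031) 78.84553527832031
wheel 389 [ 0.47557371 -0.39027203  0.07499225] [ 0.45249015 -0.42552299  0.07004237] [ 0.51086191 -0.36832082  0.09218866]
```

The broad box is at about (0.470, -0.401), with an 82 x 113 mm top and yaw of about -0.165. Both match the given sizes. The narrow box is near (0.58, -0.12). I'll approach short of the wheel with the fingers shut and take a look from there.

```bash
python3 -m crank '[[-1,40,-1,8,0.11],[-1,80,-2,16,0.22],[-1,120,-4,24,0.33],[-1,160,-5,32,0.44],[-1,200,-7,40,0.55],[-1,233,-8,45,0.55],[-1,233,-8,45,0.55],[-1,233,-8,45,0.55],[-1,233,-8,45,0.55]]' 30
python3 - <<'E'
from h import *
from cell import vision,telemetry
c=vision.get_calibration("wrist");p,d=vision.read_camera("wrist");cv2.imwrite("pics/w1.png",p[:,:,::-1])
W=cloud(d,c);np.save("pics/w1.npy",W)
P=W.reshape(-1,3);T=P[(abs(P[:,2]-.064)<.004)&(abs(P[:,0]-.47)<.1)&(abs(P[:,1]+.4)<.09)]
if len(T):print(len(T),T.min(0),T.max(0),cv2.minAreaRect(T[:,:2].astype(np.float32)*1000))
p,d=vision.read_camera("scene");cv2.imwrite("pics/s1.png",p[:,:,::-1]);np.save("pics/s1.npy",d)
E
```

```text
time: 0.85
tool_pos: [0.4107, -0.3909, 0.3594]
tool_rot: [-3.141, 0.001, -0.162]
contact_force: [-0.8, 0.0, 0.7]
opening: 0.0364
grip_force: 0.0
16169 [ 0.41290217 -0.44934644  0.06000368] [ 0.53364044 -0.35055213  0.06799501] ((473.1703796386719, -400.05621337890625), (83.90902709960938, 110.7842025756836), 80.626708984375)
```

View pics/w1.png

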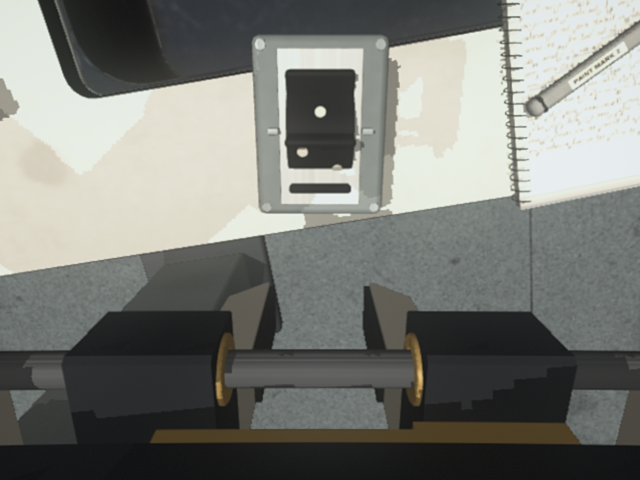

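The wrist picture shows the box at (320,122) with the pointers at row 131. The one-dot face is at (320,112), and a rib crosses at row 142, just on the near side of the top. I'll get the rib angle from the depth, in the box frame.

```bash
cat >> h.py <<'E'
C=np.array([.4725,-.4003]);YAW=-.164
def local(W):
    c,s=np.cos(YAW),np.sin(YAW);d=W[...,:2]-C
    return np.dstack([d[...,0]*c+d[...,1]*s,-d[...,0]*s+d[...,1]*c,W[...,2]])
def profile(W):
    L=local(W).reshape(-1,3);k=(abs(L[:,1])<.019)&(L[:,2]>.06)&(L[:,2]<.1)&(abs(L[:,0])<.05);L=L[k]
    for x in np.arange(-.048,.05,.003):
        m=abs(L[:,0]-x)<.0015
        if m.sum()>3: print(f"{x*1e3:.0f}:{np.median(L[m,2])*1e3:.0f}/{L[m,2].max()*1e3:.0f}",end=" ")
    R=np.hypot(L[:,0],L[:,2]-.048);a=np.degrees(np.arctan2(L[:,0],L[:,2]-.048));m=R>.037
    print("\nrib deg",np.histogram(a[m],np.arange(-90,95,5)))
E
python3 -c "
from h import *
profile(np.load('pics/w1.npy'))
from cell import vision
print('scene');profile(cloud(np.load('pics/s1.npy'),vision.get_calibration('scene')))"
```

```text
-48:64/67 -45:65/68 -42:65/67 -39:66/68 -36:67/69 -33:66/68 -30:65/68 -27:65/68 -24:66/68 -21:69/71 -18:71/73 -15:73/76 -12:75/78 -9:76/78 -6:91/93 -3:91/94 0:79/89 3:78/80 6:77/79 9:76/78 12:76/78 15:74/76 18:72/75 21:70/73 24:69/72 27:71/73 30:73/76 33:75/77 36:74/77 39:65/68 42:65/67 45:65/68 48:65/67 
rib deg (array([   0,    0,    0,  252,  607,  556,    6,    0,    0,    0,    0,
          0,    0,    0,    0,    0,  352,  398,    0,    0,    0,    0,
          0,    0,    0,    0,    0,  356,  600,   43,   60, 1052,  342,
          0,    0,    0]), array([-90, -85, -80, -75, -70, -65, -60, -55, -50, -45, -40, -35, -30,
       -25, -20, -15, -10,  -5,   0,   5,  10,  15,  20,  25,  30,  35,
        40,  45,  50,  55,  60,  65,  70,  75,  80,  85,  90]))
scene
-48:64/65 -45:64/65 -42:65/67 -39:66/67 -36:65/66 -33:65/65 -30:64/65 -27:65/65 -24:66/69 -21:69/71 -18:71/74 -15:73/76 -12:74/89 -9:84/91 -6:81/91 -3:90/90 24:69/72 27:72/75 30:73/75 33:74/75 45:64/64 
rib deg (array([ 0,  0,  0, 51, 59, 22,  0,  0,  0,  0,  0,  0,  0,  0,  3, 62, 24,
        1,  0,  0,  0,  0,  0,  0,  0,  0,  0, 29, 24,  0,  1,  2,  6,  0,
        0,  0]), array([-90, -85, -80, -75, -70, -65, -60, -55, -50, -45, -40, -35, -30,
       -25, -20, -15, -10,  -5,   0,   5,  10,  15,  20,  25,  30,  35,
        40,  45,  50,  55,  60,  65,  70,  75,  80,  85,  90]))
```

Ribs are at -6° and +54°, which makes the wheel value about 24° (0.42 rad), so it needs +156°. I'll do that in three strokes with the shut fingertip. First the fingertip goes down behind the rib at -6°.

```bash
python3 -m crank '[[-1,34,1,0,0],[-1,34,1,0,0],[-1,34,1,30,0],[-1,34,1,60,0],[-1,34,1,85,0],[-1,34,1,100,0],[-1,34,1,100,0],[-1,34,1,100,0]]'
```

```text
time: 1.62
tool_pos: [0.4434, -0.3982, 0.2597]
tool_rot: [-3.141, 0.001, -0.165]
contact_force: [0.5, -0.2, 0.5]
opening: 0.0005
grip_force: 0.0
```

```bash
python3 -m crank '[[-1,8,0,0,0],[-1,14,0,0,0],[-1,19,0,0,0],[-1,24,0,0,0],[-1,29,0,0,0],[-1,34,0,0,0],[-1,39,0,0,0],[-1,44,0,0,0],[-1,48,0,2,0],[-1,50,0,3,0],[-1,50,0,3,0]]' && python3 -m crank '[[-1,-2,0,-20,0],[-1,-4,0,-45,0],[-1,-40,0,-65,0],[-1,-80,0,-80,0],[-1,-100,0,-80,0],[-1,-100,0,-80,0],[-1,-100,0,-80,0]]'
cat > look.py <<'E'
import sys
from h import *
from cell import vision
c=vision.get_calibration("wrist");p,d=vision.read_camera("wrist");cv2.imwrite(f"pics/{sys.argv[1]}.png",p[:,:,::-1]);profile(cloud(d,c))
E
python3 look.py w2
```

```text
time: 2.53
tool_pos: [0.4941, -0.4055, 0.2564]
tool_rot: [3.141, -0.001, -0.163]
contact_force: [0.6, -0.0, 0.5]
opening: 0.0002
grip_force: 0.2
time: 3.12
tool_pos: [0.3942, -0.3894, 0.3375]
tool_rot: [3.141, -0.001, -0.165]
contact_force: [0.3, 0.3, -0.5]
opening: 0.0002
grip_force: 0.0
-48:64/67 -45:65/67 -42:65/67 -39:65/67 -36:65/67 -33:65/67 -30:65/67 -27:65/67 -24:66/69 -21:69/72 -18:71/75 -15:73/76 -12:75/78 -9:90/93 -6:91/93 -3:86/92 0:77/80 3:77/80 6:77/80 9:76/79 12:75/78 15:74/76 18:72/75 21:70/74 24:71/73 27:73/77 30:76/79 33:77/79 36:66/77 39:65/68 42:65/67 45:65/67 48:65/67 
rib deg (array([   0,    0,    0,  310,  956,  495,    2,    0,    0,    0,    0,
          0,    0,    0,    0,  226,  592,  132,    0,    0,    0,    0,
          0,    0,    0,    0,   18, 1068,  155,    1,  170, 1333,  461,
          0,    0,    0]), array([-90, -85, -80, -75, -70, -65, -60, -55, -50, -45, -40, -35, -30,
       -25, -20, -15, -10,  -5,   0,   5,  10,  15,  20,  25,  30,  35,
        40,  45,  50,  55,  60,  65,  70,  75,  80,  85,  90]))
```

```bash
python3 -c "
import cv2;a=cv2.imread('pics/w2.png')[0:260,200:450];cv2.imwrite('pics/w2c.png',cv2.resize(a,None,fx=2,fy=2))"
```

```text
(no output)
```

View pics/w2c.png

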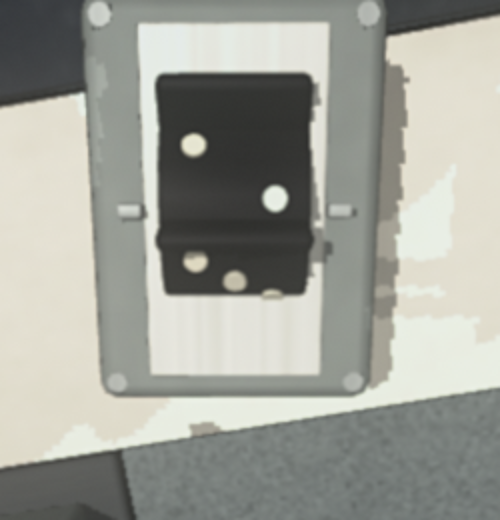

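Two dots are now near the top (dots at crop (193,145) and (275,198)) and the next rib is at -8°, so the value is about 82°. Stroke two is the same again.

```bash
python3 -m crank '[[-1,25,-1,0,0],[-1,49,-2,10,0],[-1,49,-2,40,0],[-1,49,-2,65,0],[-1,49,-2,77,0],[-1,49,-2,77,0],[-1,49,-2,77,0]]' && python3 -m crank '[[-1,8,0,0,0],[-1,14,0,0,0],[-1,19,0,0,0],[-1,24,0,0,0],[-1,29,0,0,0],[-1,34,0,0,0],[-1,39,0,0,0],[-1,44,0,0,0],[-1,49,0,2,0],[-1,51,0,4,0],[-1,51,0,4,0]]' && python3 -m crank '[[-1,-2,0,-20,0],[-1,-4,0,-45,0],[-1,-40,0,-65,0],[-1,-80,0,-80,0],[-1,-100,0,-80,0],[-1,-100,0,-80,0],[-1,-100,0,-80,0]]'
python3 look.py w3
```

```text
time: 3.75
tool_pos: [0.4444, -0.3952, 0.2587]
tool_rot: [-3.14, 0.001, -0.162]
contact_force: [1.0, -0.4, 0.5]
opening: 0.0002
grip_force: 0.0
time: 4.67
tool_pos: [0.4946, -0.4037, 0.2555]
tool_rot: [3.141, -0.001, -0.163]
contact_force: [0.6, 0.6, 1.1]
opening: 0.0008
grip_force: 0.4
time: 5.25
tool_pos: [0.3946, -0.3874, 0.3365]
tool_rot: [3.141, -0.001, -0.165]
contact_force: [-0.1, -0.2, -0.3]
opening: 0.0004
grip_force: 0.0
-48:64/66 -45:65/68 -42:65/68 -39:66/67 -36:66/68 -33:65/67 -30:65/67 -27:65/67 -24:66/69 -21:68/71 -18:71/74 -15:73/77 -12:75/78 -9:88/92 -6:91/93 -3:90/93 0:78/86 3:77/80 6:77/80 9:77/79 12:76/78 15:74/77 18:72/75 21:69/74 24:70/73 27:73/76 30:75/78 33:76/78 36:74/77 39:65/68 42:65/67 45:65/67 48:65/67 
rib deg (array([   0,    0,    0,  318,  876,  565,    3,    0,    0,    0,    0,
          0,    0,    0,    0,  146,  562,  295,    0,    0,    0,    0,
          0,    0,    0,    0,    1,  959,  310,   11,   96, 1344,  456,
          0,    0,    0]), array([-90, -85, -80, -75, -70, -65, -60, -55, -50, -45, -40, -35, -30,
       -25, -20, -15, -10,  -5,   0,   5,  10,  15,  20,  25,  30,  35,
        40,  45,  50,  55,  60,  65,  70,  75,  80,  85,  90]))
```

The third stroke is shorter, ending when this rib is at +30°.

```bash
python3 -m crank '[[-1,25,0,0,0],[-1,49,0,10,0],[-1,49,0,40,0],[-1,49,0,65,0],[-1,49,0,77,0],[-1,49,0,77,0],[-1,49,0,77,0]]' && python3 -m crank '[[-1,8,0,0,0],[-1,14,0,0,0],[-1,19,0,0,0],[-1,23,0,0,0],[-1,27,0,0,0],[-1,30,0,0,0],[-1,33,0,0,0],[-1,35,0,0,0],[-1,35,0,0,0]]' && python3 -m crank '[[-1,-1,0,-20,0],[-1,-2,0,-45,0],[-1,-40,0,-65,0],[-1,-75,0,-80,0],[-1,-85,0,-80,0],[-1,-85,0,-80,0],[-1,-85,0,-80,0]]'
python3 look.py w4;  python3 -c "
import cv2;a=cv2.imread('pics/w4.png')[0:260,200:450];cv2.imwrite('pics/w4c.png',cv2.resize(a,None,fx=2,fy=2))"
```

```text
time: 5.88
tool_pos: [0.4444, -0.3952, 0.2577]
tool_rot: [-3.14, 0.001, -0.162]
contact_force: [-0.5, 0.2, 0.2]
opening: 0.0004
grip_force: 0.0
time: 6.63
tool_pos: [0.4784, -0.4009, 0.2586]
tool_rot: [-3.141, -0.0, -0.163]
contact_force: [-1.0, 1.3, -0.4]
opening: 0.0007
grip_force: 0.4
time: 7.22
tool_pos: [0.3943, -0.3873, 0.339]
tool_rot: [3.141, -0.001, -0.164]
contact_force: [0.7, 0.1, -1.5]
opening: 0.0004
grip_force: 0.0
-48:64/67 -45:65/68 -42:65/67 -39:65/67 -36:65/67 -33:65/67 -30:65/67 -27:65/67 -24:65/67 -21:86/88 -18:87/88 -15:83/87 -12:77/82 -9:76/79 -6:77/79 -3:77/80 0:77/80 3:77/80 6:77/79 9:77/79 12:75/79 15:77/80 18:82/86 21:85/88 24:85/87 27:65/67 30:65/67 33:65/67 36:65/67 39:65/68 42:65/67 45:65/67 48:65/67 
rib deg (array([   0,    0,    0,  310,  947,  482,    3,    0,    0,    0,    0,
         47,  445,  502,    0,    0,    0,    0,    0,    0,    0,    0,
          0,  698,  476,   69,    0,    0,    0,    1,  600, 1389,  434,
          0,    0,    0]), array([-90, -85, -80, -75, -70, -65, -60, -55, -50, -45, -40, -35, -30,
       -25, -20, -15, -10,  -5,   0,   5,  10,  15,  20,  25,  30,  35,
        40,  45,  50,  55,  60,  65,  70,  75,  80,  85,  90]))
```

View pics/w4c.png

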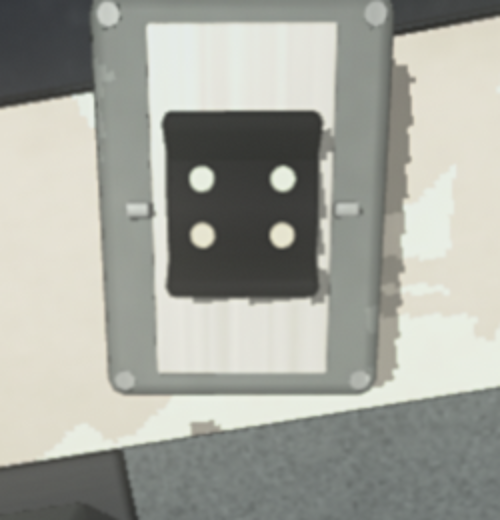

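The four-dot face is uppermost. Its dots at crop rows 179 and 236 sit evenly about the pointers at row 210, and the ribs are at about ±28°. The robot is clear of everything.

```bash
python3 -c "
from cell import ticket
print(ticket.hand_in())"
```

```text
the job is handed in; nothing more can be done
None
```

The broad wheel is set to four: the last wrist picture shows the four-dot face uppermost, within a few degrees of the pointers; I kept well away from the narrow wheel, the robot is clear of everything, and the job is handed in, with no verdict returned.

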